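# Lean the client tablet from the charging rack in its stand

### The arm

A 6-joint arm with a two-finger parallel gripper is mounted at the origin on the work surface. World frame = base frame: x ahead of the robot, y to its left, z up, the work surface at z = 0. Lengths are in m, angles in rad, forces in N, time in s.
With the tool pointing down it reaches from about 0.275 to 1 m from the base axis. Payload 8.4 kg.
Tool frame: the origin (TCP) lies at the very end of the fingers, on their centre line; the grasp point (between the pads) lies 19 mm behind it; z points along the fingers, y is the line along which they close (so a half turn about z gives the same grasp; the last joint's range is limited). The gripper opens to 85 mm and grips with 20 to 120 N. Pads are 22 mm wide; open, the fingers measure 114 mm over their backs; the gripper's body (76 mm by 85 mm) begins 54 mm behind the grasp point. The pads swing forward as they close: fully open they stand 13 mm farther back than shut.
Start: joints at [1.199, 0.353, 1.633, -0, 1.155, -0.002], TCP at [0.226, 0.583, 0.231] pointing down, gripper open.
Joint ranges: [-2.63, 2.63], [-0.92, 2.1], [0.06, 2.66], [-1.3, 4.44], [0, 2.69], [-3.02, 3.02]. Speed limits (rad/s): [2.22, 2.22, 2.79, 3.14, 3.14, 3.14].

### API

Orientations are given as a unit quaternion [x, y, z, w].
In Python, from workcell import bot gives the robot as it stands. The module is installed in compiled form; this text tells all that it offers.
- The arm moves only by the tool apply_moves, never from a script. Its arguments are lists of equal length, an entry for each row: "linear": the shift along the tool's x, y, z in cm, a list of three; "rot": the turn, a rotation vector about the tool's x, y, z in degrees, a list of three; "jaw": the closure, from 0 (fully open) to 1 (shut). In form: {"linear": [[dx, dy, dz], ...], "rot": [[rx, ry, rz], ...], "jaw": [jaw, ...]}. A call has 1 to 8 rows; each row is the pose to reach, as a shift and turn from the pose commanded when the call began, along the tool's axes at that moment; what a row does not reach only later rows make up. A row lasts 1/8 s, in which the tool goes at most 62.5 mm and 10.7 degrees, less where a joint would pass 70% of its speed; a pose out of reach is approached as far as the arm can. A call with a gripper value outside its range is refused whole. The fingers move at their own pace and stop on an object; "grip_force" is the grip in N (left out, the last holds). Time passes only in rows, so rows that repeat a pose let the fingers close. It gives the time, the measured TCP pose, the force, the opening and the grip force at its end, in the units of the state.
- bot.observe(): the state, without advancing time (a new reading comes with each control period).
- bot.capture(name): name is "scene" or "top" or "wrist"; returns (picture, depth): 400x640x3 uint8, blue, green, red; 400x640 float32, m along the optical axis (not along the pixel's ray), 0 where there is no reading.
- bot.camera_info(name): a dict with "fx", "fy", "cx", "cy" (pixels), "xyz" and "orientation" of the camera in the world; the wrist camera has in their place "mount" (4x4, takes a point from camera to tool coordinates, whose origin is the TCP and whose axes are the flange's). Camera axes: x right, y down, z forward; pixel columns grow to the right and rows downward; lengths in m; the calibration is good to about 2 mm. A picture is of the moment at which its call begins: read the wrist's pose just before it. camera_info takes no time and is no camera call.
- bot.hand_in(): hands the job in; it is judged then, once.
The state is a dict: "clock": time; "joint_pos": joint angles; "dq": joint speeds; "joint_torque": joint torques, N m; "eef_pos": TCP position; "tcp_rot": TCP orientation; "wrist_force": force on the tool from outside, world axes, zero at the start; "wrist_torque": the same for the moment, N m; "grip_width": finger opening in m; "gripper_force": force on a finger pad.
Only numpy, scipy, OpenCV 4.12 (cv2) and the standard library are available. Lean on these libraries where they do the work, as an engineer would, in place of code of your own. Each camera call takes 0.05 s, during which the arm holds its last target. There are 200 camera calls.

### The job

The tablet in the charging rack is needed for the next client: slide it up out of its slot and lean it in the wooden stand, upright on the same short edge, foot on the ledge behind the lip, back against the backrest and roughly centred, screen facing out of the stand's open side. Do not drop it or let it fall, leave the two phones in their slots, and leave everything else on the table where it is.

Things in the scene. Friction and masses are not known exactly. Their poses are not given: they have to be found in the camera images.
- rack: charging rack fixed to the table: pale wooden base 155 (x) by 142 (y) by 12 mm, origin at the centre of its underside, with three upright white slots along y at x = -55, 0, +55 mm. Each slot: 13 mm wide in x, floor 12 mm up, two walls 5 mm thick, 134 mm long, tops 60 mm up; low end stops (tops 30 mm up) leave 126 mm in y.
- tablet: tablet, the tallest and widest of three flat things in the rack: 9 mm thick (x), 118 wide (y), 180 high (z), about 0.33 kg, aluminium, black screen on its +x face. Origin: centre of its bottom edge; z to its top edge. Starts upright, loose in any of the slots, may lean a few degrees; screen towards the rack's +x.
- stand: wooden tablet stand fixed to the table, open to its +x; origin at table height. Base x -75..55, y -60..60 mm, 10 thick: its top is the ledge. Lip along y at x 41..49, top 26 mm up. Backrest 100 wide, 8 thick: front face rises from x 12 on the ledge, leaning 20 degrees back to -x, to 113 mm up (x -26). Foot goes in the 29 mm gap.
- phone_a: phone in another slot of the rack, 9 (x) by 72 (y) by 145 mm (z), 0.19 kg; origin: centre of its bottom edge. Stays there.
- phone_b: second phone, same as the first, in the remaining slot. Stays there.
- jar: low white cream jar, 56 mm across, 48 mm tall; a bystander. Origin: on its underside.
- gel: clear bottle of gel, 64 mm across, 170 mm tall; a bystander. Origin: on its underside.
- lotion: white lotion bottle, 54 mm across, 130 mm tall; a bystander. Origin: on its underside.
- bowl: steel bowl, 110 mm across, 45 mm tall; a bystander. Origin: on its underside.
- handpiece: treatment handpiece lying down, white with orange grip and steel disc, about 145 mm long along its x axis, 44 mm tall; a bystander. Origin: on its underside.
- goggles: safety goggles with black frame and amber lenses, about 130 by 125 mm, 42 mm tall; a bystander. Origin: on its underside.

How it is judged:
By the outcome, as a careful person would: the job done as asked, in the order asked, and still so for the second after the job is handed in, with the robot touching nothing.
It also fails if it takes over 48 s, if anything falls off the work surface, if the arm or the gripper's body presses on something with over 40 N, if the wrist force passes 120 N, or if a joint passes its speed limit or range.

## Working session

There is one attempt and no reset: what is moved stays moved. The work goes in short steps, Python scripts to look and compute and a tool call to move; the robot and the scene stay as the last step left them, time stands still between calls to the robot, and variables do not carry over. Pictures are saved under pics/ and viewed, at most 10 in all, crops included, and the job is handed in when it is done.

Besides the shell and the picture viewer there is one more tool, called after ">>>" by a JSON object that holds its "method" and its "body". apply_moves: Moves the arm, as the interface text tells. Its arguments: {"type":"object","properties":{"linear":{"type":"array","items":{"type":"array","items":{"type":"number"}}},"rot":{"type":"array","items":{"type":"array","items":{"type":"number"}}},"jaw":{"type":"array","items":{"type":"number"}},"grip_force":{"type":"number"}},"required":["linear","rot","jaw"]}

```bash
mkdir -p pics; cat > h.py <<'E'
import numpy as np, cv2
from scipy.spatial.transform import Rotation as R
from workcell import bot
def pose(name):
    i=bot.camera_info(name)
    K=(i['fx'],i['fy'],i['cx'],i['cy'])
    if 'mount' in i:
        s=bot.observe(); T=np.eye(4); T[:3,:3]=R.from_quat(s['tcp_rot']).as_matrix(); T[:3,3]=s['eef_pos']
        return K,T@np.array(i['mount'])
    T=np.eye(4); o=np.array(i['orientation'])
    T[:3,:3]=R.from_quat(o).as_matrix() if o.size==4 else o; T[:3,3]=i['xyz']; return K,T
def cap(name):
    K,T=pose(name); im,d=bot.capture(name)
    v,u=np.mgrid[0:400,0:640]
    P=np.stack([(u-K[2])/K[0]*d,(v-K[3])/K[1]*d,d],-1)@T[:3,:3].T+T[:3,3]
    P[d==0]=np.nan
    return im,d,P,K,T
E
python3 - <<'E'
from h import *
for n in ('scene','top'):
    im,d,P,K,T=cap(n); np.savez(f'{n}.npz',im=im,P=P); cv2.imwrite(f'pics/{n}.png',im); print(n,K,T.round(3).tolist())
print(bot.observe())
E
```

```text
scene (409.9993403518448, 409.9993403518448, 320.02461612985996, 194.61942460348723) [[0.7, 0.588, -0.405, 0.955], [0.714, -0.574, 0.4, -0.462], [0.002, -0.569, -0.822, 0.889], [0.0, 0.0, 0.0, 1.0]]
top (483.9236736036438, 483.9236736036438, 317.5768786773451, 199.23006514186562) [[-0.027, -0.989, 0.146, 0.35], [-0.999, 0.029, 0.015, -0.065], [-0.019, -0.145, -0.989, 1.594], [0.0, 0.0, 0.0, 1.0]]
{'clock': 0.1, 'joint_pos': array([ 1.19861773e+00,  3.53598967e-01,  1.63405117e+00,  1.01165701e-06,
        1.15521010e+00, -2.41353413e-03]), 'dq': array([ 0.00129837, -0.00212052, -0.00157337,  0.00164772, -0.00032392,
        0.00037616]), 'joint_torque': array([-2.66444309e-03, -6.06354475e+01, -3.42815959e+01, -1.70467283e-04,
        4.08781314e-03,  3.87839998e-05]), 'eef_pos': array([0.22572503, 0.58235691, 0.23062789]), 'tcp_rot': array([ 1.83831234e-01,  9.82957617e-01, -6.22621852e-04, -1.18468518e-04]), 'wrist_force': array([ 0.41099137, -0.06156309,  0.47428514]), 'wrist_torque': array([-0.0074683 ,  0.0246056 , -0.01926511]), 'gripper_force': 0.0, 'grip_width': 0.08588096214413522}
```

View pics/scene.png

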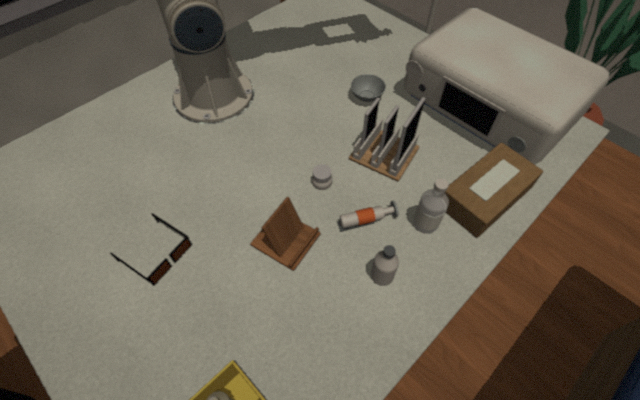

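View pics/top.png

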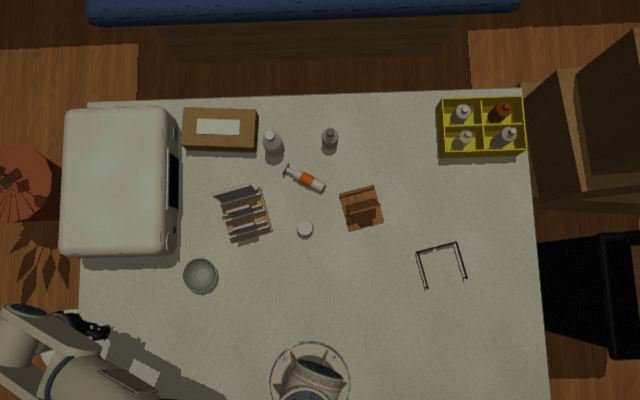

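Scene view: the rack sits around (385,150) with the tablet in its right-most slot (tallest, about (410,130)), and the stand is around (285,235). Top view: the rack is around (245,213) with the tablet at (237,193), and the stand is around (362,208). Next I measure both from the depth points.

```bash
python3 - <<'E'
from h import *
z=np.load('top.npz'); im,P=z['im'],z['P']
a=cv2.resize(im[165:260,200:400],None,fx=4,fy=4,interpolation=cv2.INTER_CUBIC)
s=np.load('scene.npz'); b=cv2.resize(s['im'][90:290,240:440],None,fx=4,fy=4,interpolation=cv2.INTER_CUBIC)
cv2.imwrite('pics/c1.png',a); cv2.imwrite('pics/c2.png',b[:600])
for n,z in(('top',z),('scene',s)):
    im,P=z['im'],z['P']; hsv=cv2.cvtColor(im,cv2.COLOR_BGR2HSV); h=P[...,2]
    print(n)
    # region stats: per height slabs for rack & stand
    for nm,(x0,x1,y0,y1) in dict(rack=(.2,.6,.0,.3),stand=(.2,.6,-.3,-.08)).items():
        m=(P[...,0]>x0)&(P[...,0]<x1)&(P[...,1]>y0)&(P[...,1]<y1)
        wood=m&(hsv[...,1]>70)&(hsv[...,0]<22)&(h>.004)
        for lo,hi in((.006,.018),(.02,.032),(.05,.07),(.09,.12),(.13,.15),(.16,.2)):
            k=(wood if hi<.02 else m)&(h>lo)&(h<hi)
            if k.sum()>8:
                q=P[k][:,:2].astype(np.float32); r=cv2.minAreaRect(q); print(nm,lo,hi,k.sum(),np.round(r[0],3),np.round(r[1],3),round(r[2],1),np.median(hsv[k],0))
E
```

```text
top
rack 0.006 0.018 684 [0.525 0.195] [0.122 0.142] 14.3 [ 17.  132.5  70. ]
rack 0.02 0.032 133 [0.499 0.193] [0.218 0.321] 23.3 [18. 72. 61.]
rack 0.05 0.07 423 [0.509 0.17 ] [0.186 0.319] 17.1 [20. 42. 81.]
rack 0.09 0.12 127 [0.534 0.206] [0.112 0.098] 14.4 [19. 36. 50.]
rack 0.13 0.15 93 [0.534 0.205] [0.112 0.102] 14.7 [19. 37. 51.]
rack 0.16 0.2 168 [0.539 0.206] [0.119 0.103] 15.5 [19. 35. 92.]
stand 0.006 0.018 637 [ 0.55  -0.183] [0.126 0.12 ] 12.8 [ 14. 167.  99.]
stand 0.02 0.032 81 [ 0.561 -0.185] [0.135 0.09 ] 34.4 [ 14. 174.  66.]
stand 0.05 0.07 91 [ 0.531 -0.187] [0.056 0.097] 15.7 [ 14. 174.  58.]
stand 0.09 0.12 173 [ 0.533 -0.187] [0.025 0.098] 15.1 [ 14. 171.  76.]
scene
rack 0.006 0.018 647 [0.541 0.197] [0.169 0.115] 89.6 [ 16. 116.  98.]
rack 0.02 0.032 206 [0.509 0.206] [0.212 0.352] 31.8 [18. 43. 87.]
rack 0.05 0.07 448 [0.544 0.148] [0.133 0.25 ] 6.5 [ 19.  36. 106.]
rack 0.09 0.12 226 [0.543 0.204] [0.135 0.08 ] 27.3 [25.  39.  22.5]
rack 0.13 0.15 169 [0.543 0.203] [0.133 0.08 ] 26.6 [23. 37. 31.]
rack 0.16 0.2 130 [0.593 0.224] [0.009 0.098] 13.5 [ 17.  29. 104.]
stand 0.006 0.018 858 [ 0.548 -0.184] [0.14  0.103] 90.0 [ 13. 147. 104.]
stand 0.02 0.032 184 [ 0.556 -0.165] [0.122 0.078] 75.6 [ 13. 147.  77.]
stand 0.05 0.07 251 [ 0.557 -0.182] [0.014 0.1  ] 9.6 [ 13. 147.  76.]
stand 0.09 0.12 386 [ 0.539 -0.187] [0.018 0.1  ] 12.3 [ 13. 147.  79.]
```

View pics/c1.png

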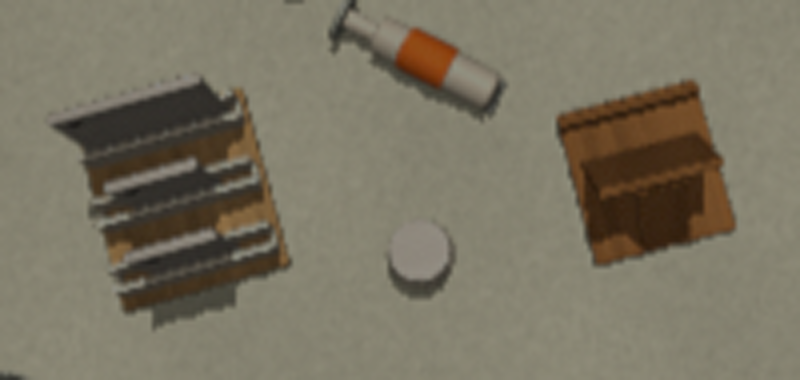

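View pics/c2.png

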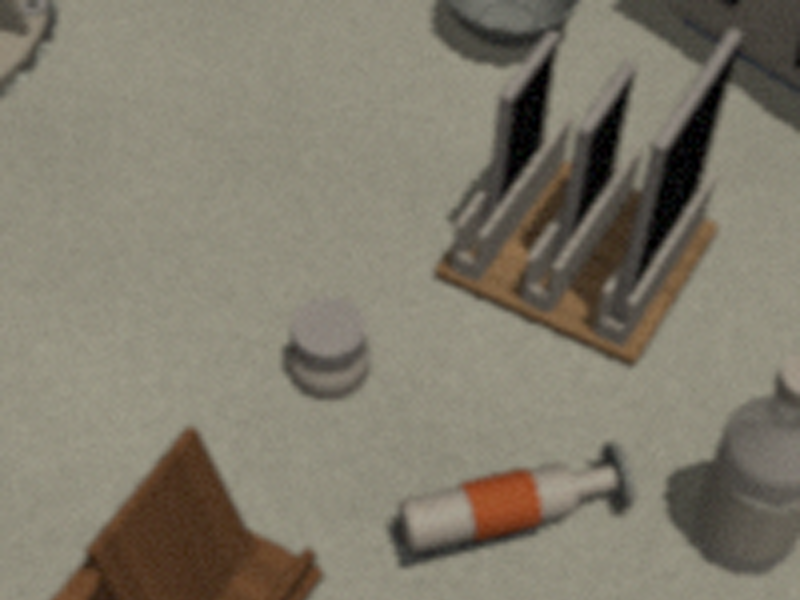

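Crops: in the top crop the tablet's top edge runs (50,122)–(200,78), and the stand's lip is along (560,122)–(695,88) with the backrest behind it. The scene crop confirms the tablet is in the slot on the rack's +x side, with its screen towards the camera. Next come the fine numbers.

```bash
python3 - <<'E'
from h import *
for n in('top','scene'):
    z=np.load(n+'.npz'); im,P=z['im'],z['P']; h=P[...,2]; X,Y=P[...,0],P[...,1]
    m=(X>.4)&(X<.75)&(Y>.05)&(Y<.32)
    for lo,hi in((.18,.205),(.08,.12),(.12,.15),(.15,.18)):
        k=m&(h>lo)&(h<hi)&(X+.25*Y>.6); 
        if k.sum()<6: continue
        q=P[k]; r=cv2.minAreaRect(q[:,:2].astype(np.float32)); print(n,'tab',lo,k.sum(),np.round(r[0],4),np.round(r[1],4),round(r[2],1),np.median(q[:,2]).round(4))
    k=m&(h>.18)&(h<.205)&(X+.25*Y>.6); print('line',np.round(np.ravel(cv2.fitLine(P[k][:,:2].astype(np.float32),cv2.DIST_HUBER,0,.01,.01)),4))
    m=(X>.4)&(X<.7)&(Y>-.3)&(Y<-.09)
    for lo,hi in((.022,.03),(.1,.12)):
        k=m&(h>lo)&(h<hi)&(X>(.57 if hi<.05 else .4)); q=P[k]; r=cv2.minAreaRect(q[:,:2].astype(np.float32)); print(n,'stand',lo,k.sum(),np.round(r[0],4),np.round(r[1],4),round(r[2],1),np.median(q[:,2]).round(4))
    print('oven',np.nanpercentile(h[(X>.3)&(X<.8)&(Y>.42)&(Y<.7)],[50,99]), 'oven ymin',np.nanmin(Y[(h>.1)&(h<.3)&(X>.3)&(X<.7)&(Y>.3)]) , 'xmin',np.nanmin(X[(h>.15)&(h<.24)&(X>.3)&(Y>.38)&(Y<.5)]))
E
```

```text
top tab 0.18 141 [0.5931 0.2139] [0.0109 0.1173] 14.8 0.1907
top tab 0.08 203 [0.6541 0.1588] [0.0674 0.2591] 50.5 0.1043
top tab 0.12 121 [0.6478 0.1598] [0.0638 0.2528] 48.1 0.1314
top tab 0.15 89 [0.6439 0.1619] [0.063  0.2451] 47.1 0.1658
line [ 0.2456 -0.9694  0.5922  0.2101]
top stand 0.022 69 [ 0.5874 -0.1739] [0.0437 0.1189] 12.5 0.0262
top stand 0.1 121 [ 0.5333 -0.1865] [0.0163 0.0983] 14.9 0.1106
oven [0.18335363 0.19188828] oven ymin 0.40702322553688924 xmin 0.4098569259632452
scene tab 0.18 165 [0.5957 0.2131] [0.0102 0.1202] 13.5 0.1902
scene tab 0.08 228 [0.651  0.1556] [0.0641 0.2579] 44.1 0.1048
scene tab 0.12 136 [0.6486 0.1584] [0.0639 0.2465] 44.4 0.1343
scene tab 0.15 134 [0.6462 0.1607] [0.0643 0.2386] 44.6 0.1647
line [ 0.2345 -0.9721  0.5993  0.2017]
scene stand 0.022 190 [ 0.5932 -0.1708] [0.05   0.1182] 4.4 0.0249
scene stand 0.1 254 [ 0.537 -0.187] [0.014 0.099] 12.3 0.1088
oven [0.18392952 0.18763435] oven ymin 0.40590166383278 xmin 0.41269409194410867
```

>>> {"method": "apply_moves", "body": {"linear": [[-2,-1,-5],[-8,-3.5,-8],[-14,-6,-10],[-20,-8.7,-10],[-25.5,-11,-10],[-31,-13.6,-10],[-36.5,-16,-10],[-42,-18.5,-10]], "rot": [[0,0,7],[0,0,14],[0,0,21],[0,0,28],[0,0,35],[0,0,42],[0,0,49],[0,0,54.3]], "jaw": [0.3,0.4,0.4,0.4,0.4,0.4,0.4,0.4], "grip_force": 40}}

```text
clock: 1.1
eef_pos: [0.5461, 0.2625, 0.3311]
tcp_rot: [0.614, 0.79, -0.0, -0.0]
wrist_force: [0.8, 0.9, -0.2]
grip_width: 0.051
gripper_force: 0.0
```

```bash
python3 - <<'E'
from h import *
bot.capture('wrist')
im,d,P,K,T=cap('wrist'); s=bot.observe(); print(s['eef_pos'],s['tcp_rot']); cv2.imwrite('pics/w1.png',im)
h=P[...,2];X,Y=P[...,0],P[...,1]; print(T.round(3).tolist())
k=(h>.183)&(h<.2)&(X>.5)&(X<.7)&(Y>.1)&(Y<.32); print(k.sum())
q=P[k][:,:2].astype(np.float32); r=cv2.minAreaRect(q); print(np.round(r[0],4),np.round(r[1],4),r[2],np.median(h[k]), np.ravel(cv2.fitLine(q,cv2.DIST_HUBER,0,.01,.01)))
E
```

```text
[0.54835033 0.2597519  0.33068142] [ 6.14982585e-01  7.88540024e-01 -5.15445092e-04  8.86415407e-04]
[[0.971, 0.23, 0.067, 0.534], [0.24, -0.934, -0.267, 0.325], [0.001, 0.275, -0.961, 0.473], [0.0, 0.0, 0.0, 1.0]]
1120
[0.5925 0.214 ] [0.0095 0.1168] 14.442411422729492 0.19146362965135105 [ 0.24811304 -0.9687311   0.59082943  0.21811812]
```

View pics/w1.png

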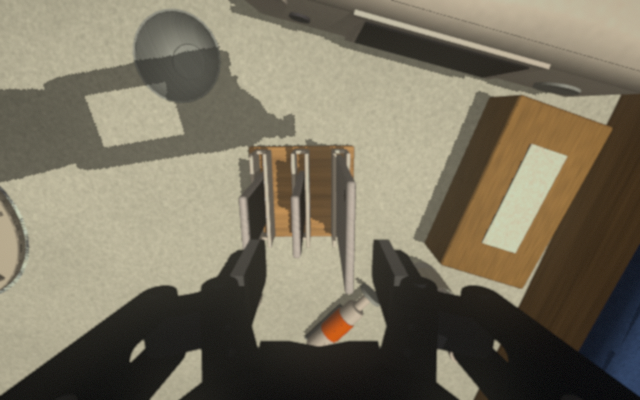

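The wrist view shows the tablet's top edge at about (350,240), between the fingertips in x, with the two phones to its left at (245,215) and (297,225). It measures (0.5925, 0.214) with yaw 14.4°. I'll go over it and down.

>>> {"method": "apply_moves", "body": {"linear": [[-2.7,1.5,0],[-5.3,3,2],[-5.3,3,6],[-5.3,3,10],[-5.3,3,14],[-5.3,3,17],[-5.3,3,18],[-5.3,3,18]], "rot": [[0,0,0],[0,0,0],[0,0,0],[0,0,0],[0,0,0],[0,0,0],[0,0,0],[0,0,0]], "jaw": [0.4,0.4,0.4,0.4,0.4,0.4,0.4,0.4]}}

```text
clock: 2.2
eef_pos: [0.5871, 0.2206, 0.1511]
tcp_rot: [0.612, 0.791, -0.0, -0.0]
wrist_force: [-0.3, 0.3, 0.3]
grip_width: 0.0512
gripper_force: 0.0
```

>>> {"method": "apply_moves", "body": {"linear": [[0,0,0],[0,0,0],[0,0,0],[0,0,0],[0,0,0],[0,0,0],[0,0,0],[0,0,0]], "rot": [[0,0,0],[0,0,0],[0,0,0],[0,0,0],[0,0,0],[0,0,0],[0,0,0],[0,0,0]], "jaw": [0.6,0.75,0.95,1,1,1,1,1], "grip_force": 50}}

```text
clock: 3.2
eef_pos: [0.5881, 0.2208, 0.1523]
tcp_rot: [0.612, 0.791, 0.001, 0.001]
wrist_force: [1.6, 0.3, 5.9]
grip_width: 0.0085
gripper_force: 50.7
```

>>> {"method": "apply_moves", "body": {"linear": [[0,0,-1],[0,0,-3],[0,0,-5.5],[0,0,-8.5],[0,0,-12],[0,0,-15],[0,0,-17],[0,0,-17]], "rot": [[0,0,0],[0,0,0],[0,0,0],[0,0,0],[0,0,0],[0,0,0],[0,0,0],[0,0,0]], "jaw": [1,1,1,1,1,1,1,1]}}

```text
clock: 4.2
eef_pos: [0.5874, 0.2205, 0.3227]
tcp_rot: [0.612, 0.791, 0.001, 0.0]
wrist_force: [0.1, 0.6, -3.0]
grip_width: 0.0088
gripper_force: 49.7
```

```bash
python3 - <<'E'
from h import *
s=bot.observe(); print(s['eef_pos'],s['tcp_rot'],s['joint_pos'].round(2),s['wrist_force'],s['grip_width'])
for n in('scene','top'):
    im,d,P,K,T=cap(n); cv2.imwrite(f'pics/l_{n}.png',cv2.resize(im[60:310,200:500],None,fx=2,fy=2)); h=P[...,2]
    k=(h>.18)&(h<.34)&(P[...,0]>.5)&(P[...,0]<.68)&(P[...,1]>.12)&(P[...,1]<.3)
    q=P[k]; print(n,k.sum())
    for lo in np.arange(.18,.34,.04):
        g=q[(q[:,2]>lo)&(q[:,2]<lo+.03)]
        if len(g)>5: r=cv2.minAreaRect(g[:,:2].astype(np.float32)); print(lo.round(2),len(g),np.round(r[0],4),np.round(r[1],4),round(r[2],1))
E
```

```text
[0.58743188 0.22046021 0.32272788] [6.12132483e-01 7.90754836e-01 6.61208768e-04 4.17967014e-04] [ 0.36  0.29  1.52 -0.    1.33  0.1 ] [ 0.08062597  0.58289161 -3.01154609] 0.008839879992702974
scene 849
0.18 116 [0.5965 0.212 ] [0.0078 0.1187] 10.8
0.22 157 [0.5963 0.2126] [0.0089 0.1173] 10.5
0.26 179 [0.5931 0.2116] [0.0095 0.1191] 13.4
0.3 153 [0.5972 0.2008] [0.0317 0.0937] 26.3
top 280
0.18 42 [0.5926 0.1861] [0.0068 0.0667] 19.3
0.22 58 [0.5865 0.2097] [0.0058 0.1152] 16.2
0.26 50 [0.5856 0.21  ] [0.0049 0.1168] 16.3
0.3 57 [0.5856 0.2098] [0.0044 0.1161] 15.8
```

View pics/l_scene.png

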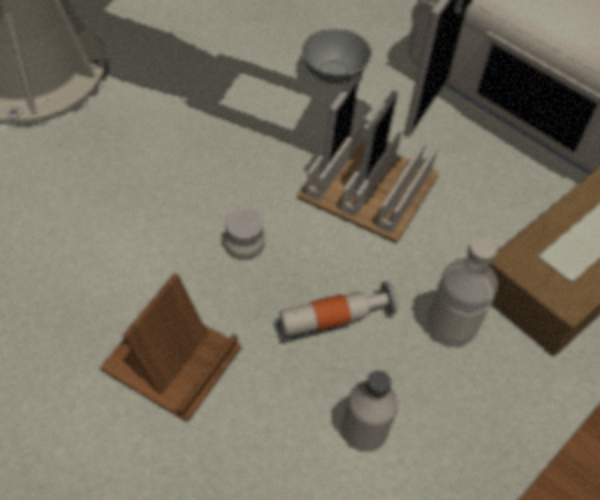

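The tablet is lifted clear and vertical at about (435,60). The phones are still seated at (343,125) and (378,140), and the stand is at (170,345). Next I fit the stand's backrest plane and lip from the saved clouds.

```bash
python3 - <<'E'
from h import *
for n in('scene','top'):
    z=np.load(n+'.npz'); im,P=z['im'],z['P']; h=P[...,2];X,Y=P[...,0],P[...,1]
    hsv=cv2.cvtColor(im,cv2.COLOR_BGR2HSV)
    m=(X>.45)&(X<.68)&(Y>-.27)&(Y<-.1)&(hsv[...,1]>90)
    c,s=np.cos(np.radians(14.5)),np.sin(np.radians(14.5)); S=np.array([.5615,-.18])
    px=(X-S[0])*c+(Y-S[1])*s; py=-(X-S[0])*s+(Y-S[1])*c
    k=m&(h>.035)&(h<.105)&(px>-.035)
    A=np.c_[py[k],h[k],np.ones(k.sum())]; b=px[k]
    for _ in range(4):
        w=np.linalg.lstsq(A,b,rcond=None)[0]; r=b-A@w; g=abs(r)<2*np.median(abs(r))+.001; A,b=A[g],b[g]
    print(n,'back: yaw off',np.degrees(np.arctan(-w[0])).round(2),'lean',np.degrees(np.arctan(-w[1])).round(1),'x at ledge',(w[2]+.01*w[1]).round(4),len(b))
    k=m&(h>.06)&(h<.12); print('back y',np.percentile(py[k],[1,99]).round(4))
    k=m&(h>.02)&(h<.03)&(px>.03); print('lip x',np.percentile(px[k],[3,50,97]).round(4),'y',np.percentile(py[k],[1,99]).round(4),'yaw',np.degrees(np.arctan(-np.polyfit(py[k],px[k],1)[0])).round(2))
    k=m&(h>.007); print('base',np.percentile(px[k],[.5,99.5]).round(4),np.percentile(py[k],[.5,99.5]).round(4))
E
```

```text
scene back: yaw off -1.31 lean 20.3 x at ledge 0.0126 816
back y [-0.0498  0.0448]
lip x [0.0417 0.0468 0.0508] y [-0.0602  0.0512] yaw -1.43
base [-0.071   0.0547] [-0.0602  0.0535]
top back: yaw off -1.1 lean 20.4 x at ledge 0.0119 167
back y [-0.0466  0.0492]
lip x [0.0396 0.0437 0.0483] y [-0.0595  0.0567] yaw -1.21
base [-0.0737  0.0529] [-0.0593  0.0582]
```

>>> {"method": "apply_moves", "body": {"linear": [[-2,-0.8,-0.5],[-6,-2.4,-0.5],[-11,-4.3,-0.5],[-16,-6.3,-0.5],[-21,-8.3,0],[-26,-10.2,0],[-31,-12.2,0],[-35,-13.8,0]], "rot": [[0,0,0],[0,0,0],[0,0,0],[-2,0,0],[-5,0,0.5],[-9,0,1],[-13,0,1.2],[-16,0,1.2]], "jaw": [1,1,1,1,1,1,1,1]}}

```text
clock: 5.3
eef_pos: [0.5394, -0.1554, 0.3205]
tcp_rot: [0.615, 0.776, 0.11, 0.085]
wrist_force: [0.8, 0.2, -3.3]
grip_width: 0.0082
gripper_force: 49.7
```

```bash
cat > rel.py <<'E'
from h import *
import sys
s=bot.observe(); Rm=R.from_quat(s['tcp_rot']).as_matrix(); p=np.array(s['eef_pos'])
c,sn=np.cos(np.radians(13.3)),np.sin(np.radians(13.3)); B=np.array([[c,-sn,0],[sn,c,0],[0,0,1]]); S=np.array([.5619,-.1815,0])
def tgt(t,tilt=20):  # stand-frame TCP mm; returns tool linear cm, rotvec deg
    W=B@(np.array(t)/1000)+S
    G=B@R.from_euler('y',-tilt,degrees=True).as_matrix()@np.array([[0,1,0],[1,0,0],[0,0,-1]]).T
    return (Rm.T@(W-p)*100).round(2),np.degrees(R.from_matrix(Rm.T@G).as_rotvec()).round(2)
print('stand-frame TCP mm',(B.T@(p-S)*1000).round(1),'force',s['wrist_force'].round(1),s['wrist_torque'].round(2),s['grip_width'],s['gripper_force'])
for a in sys.argv[1:]: print(a,*tgt(eval(a)))
for n,v in dict(sx=B[:,0],sy=B[:,1],sz=B[:,2]).items(): print(n,'in tool',(Rm.T@v).round(3))
E
python3 rel.py [-22,8,290] [-22,8,170]
```

```text
stand-frame TCP mm [-15.9  30.6 320.5] force [ 0.8  0.2 -3.3] [-0.04  0.35 -0.  ] 0.008212256286938606 49.72934603691101
[-22,8,290] [-2.26 -1.42  2.76] [-3.99 -0.13 -0.08]
[-22,8,170] [-2.3  -4.73 14.3 ] [-3.99 -0.13 -0.08]
sx in tool [0.001 0.961 0.276]
sy in tool [ 1.    -0.001  0.002]
sz in tool [ 0.003  0.276 -0.961]
```

>>> {"method": "apply_moves", "body": {"linear": [[-1.2,-0.7,1],[-2.3,-1.4,2.8],[-2.3,-1.9,4.5],[-2.3,-2.7,7],[-2.3,-3.6,10],[-2.3,-4.4,13],[-2.3,-4.7,14.3],[-2.3,-4.7,14.3]], "rot": [[-2,0,0],[-4,0,0],[-4,0,0],[-4,0,0],[-4,0,0],[-4,0,0],[-4,0,0],[-4,0,0]], "jaw": [1,1,1,1,1,1,1,1]}}

```text
clock: 6.3
eef_pos: [0.5401, -0.1763, 0.1699]
tcp_rot: [0.611, 0.772, 0.137, 0.106]
wrist_force: [0.1, -0.7, -2.4]
grip_width: 0.0087
gripper_force: 49.8
```

```bash
python3 - <<'E'
from h import *
im,d,P,K,T=cap('scene'); cv2.imwrite('pics/p1.png',cv2.resize(im[130:290,200:380],None,fx=4,fy=4,interpolation=cv2.INTER_CUBIC)[:600])
E
python3 rel.py [-22,8,146]
```

```text
stand-frame TCP mm [-19.3   9.7 171. ] force [-0.  -0.3 -3.3] [-0.07  0.32  0.02] 0.008528442174618275 49.753963351249695
[-22,8,146] [-0.17 -1.11  2.26] [-0.02 -0.17 -0.04]
sx in tool [-0.     0.94   0.342]
sy in tool [ 1.    -0.001  0.003]
sz in tool [ 0.003  0.342 -0.94 ]
```

View pics/p1.png

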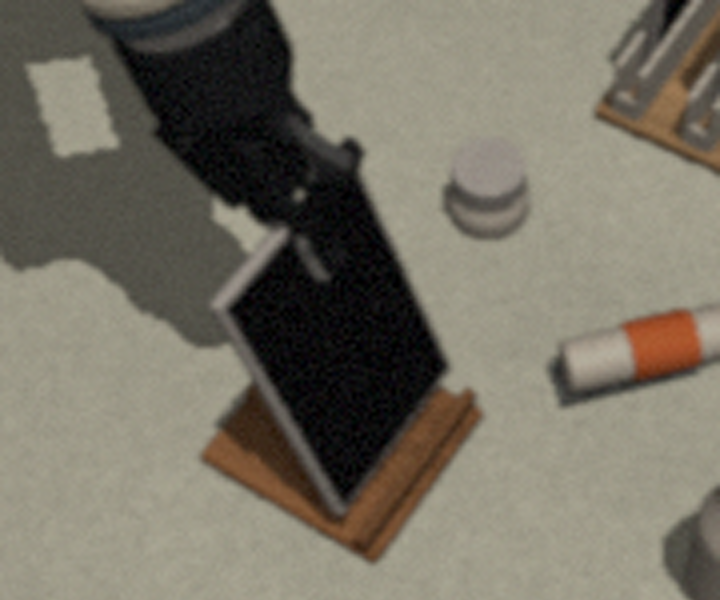

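The tablet hangs parallel to the backrest. Its foot runs (340,515)–(445,370), behind the lip line (372,555)–(475,400), and it is centred. I'll lower it slowly.

>>> {"method": "apply_moves", "body": {"linear": [[-0.1,-0.6,0.9],[-0.15,-1.1,2.2],[-0.15,-1.15,2.35],[-0.15,-1.15,2.35],[-0.15,-1.15,2.35]], "rot": [[0,0,0],[0,0,0],[0,0,0],[0,0,0],[0,0,0]], "jaw": [1,1,1,1,1]}}

```text
clock: 6.98
eef_pos: [0.5389, -0.1784, 0.1451]
tcp_rot: [0.611, 0.772, 0.137, 0.107]
wrist_force: [0.8, 0.4, -2.7]
grip_width: 0.0082
gripper_force: 49.8
```

```bash
python3 rel.py [-22,8,143] [-22,8,141]
```

```text
stand-frame TCP mm [-21.6   8.3 145.1] force [ 0.8  0.4 -2.7] [-0.05  0.41  0.04] 0.00819908957808048 49.752763509750366
[-22,8,143] [-0.03 -0.1   0.18] [ 0.02 -0.15 -0.02]
[-22,8,141] [-0.03 -0.17  0.37] [ 0.02 -0.15 -0.02]
sx in tool [-0.001  0.94   0.342]
sy in tool [ 1.    -0.     0.003]
sz in tool [ 0.003  0.342 -0.94 ]
```

>>> {"method": "apply_moves", "body": {"linear": [[0,-0.03,0.09],[0,-0.07,0.19],[0,-0.07,0.19]], "rot": [[0,0,0],[0,0,0],[0,0,0]], "jaw": [1,1,1]}}

```text
clock: 7.35
eef_pos: [0.5389, -0.1784, 0.1432]
tcp_rot: [0.611, 0.772, 0.137, 0.107]
wrist_force: [-1.1, 0.8, 2.7]
grip_width: 0.0081
gripper_force: 50.6
```

>>> {"method": "apply_moves", "body": {"linear": [[0,-0.03,0.09],[0,-0.05,0.14],[0,-0.05,0.14]], "rot": [[0,0,0],[0,0,0],[0,0,0]], "jaw": [1,1,1]}}

```text
clock: 7.72
eef_pos: [0.5391, -0.1784, 0.143]
tcp_rot: [0.611, 0.772, 0.138, 0.107]
wrist_force: [-10.8, 2.0, 20.9]
grip_width: 0.0085
gripper_force: 53.6
```

Contact with the ledge is felt. I'll ease off and press back towards the backrest.

>>> {"method": "apply_moves", "body": {"linear": [[0,0.04,-0.12],[0,-0.15,-0.19],[0,-0.34,-0.26],[0,-0.43,-0.29],[0,-0.43,-0.29]], "rot": [[0,0,0],[0,0,0],[0,0,0],[0,0,0],[0,0,0]], "jaw": [1,1,1,1,1]}}

```text
clock: 8.35
eef_pos: [0.5342, -0.1797, 0.1428]
tcp_rot: [0.611, 0.772, 0.137, 0.107]
wrist_force: [2.2, 0.1, 1.1]
grip_width: 0.0086
gripper_force: 50.0
```

>>> {"method": "apply_moves", "body": {"linear": [[0,-0.09,-0.03],[0,-0.19,-0.07],[0,-0.28,-0.1],[0,-0.28,-0.1]], "rot": [[0,0,0],[0,0,0],[0,0,0],[0,0,0]], "jaw": [1,1,1,1]}}

```text
clock: 8.85
eef_pos: [0.531, -0.1803, 0.1427]
tcp_rot: [0.611, 0.772, 0.137, 0.107]
wrist_force: [3.2, 1.4, 3.8]
grip_width: 0.0085
gripper_force: 50.3
```

```bash
python3 rel.py
```

```text
stand-frame TCP mm [-29.8   8.3 142.7] force [3.2 1.4 3.8] [ 0.1  -1.17  0.01] 0.0085484035854983 50.255343317985535
sx in tool [-0.     0.94   0.342]
sy in tool [ 1.    -0.001  0.002]
sz in tool [ 0.003  0.342 -0.94 ]
```

>>> {"method": "apply_moves", "body": {"linear": [[0,-0.09,-0.03],[0,-0.19,-0.07],[0,-0.19,-0.07]], "rot": [[0,0,0],[0,0,0],[0,0,0]], "jaw": [1,1,1]}}

```text
clock: 9.22
eef_pos: [0.529, -0.1807, 0.1427]
tcp_rot: [0.611, 0.772, 0.137, 0.107]
wrist_force: [2.6, 0.2, 4.3]
grip_width: 0.0082
gripper_force: 50.4
```

```bash
python3 rel.py
```

```text
stand-frame TCP mm [-31.9   8.4 142.7] force [2.6 0.2 4.3] [ 0.16 -1.26  0.08] 0.008200704325363016 50.43988645076752
sx in tool [-0.     0.94   0.342]
sy in tool [ 1.    -0.001  0.003]
sz in tool [ 0.003  0.342 -0.94 ]
```

>>> {"method": "apply_moves", "body": {"linear": [[0,-0.09,-0.03],[0,-0.19,-0.07],[0,-0.19,-0.07]], "rot": [[0,0,0],[0,0,0],[0,0,0]], "jaw": [1,1,1]}}

```text
clock: 9.6
eef_pos: [0.5273, -0.1811, 0.1427]
tcp_rot: [0.611, 0.772, 0.137, 0.107]
wrist_force: [6.6, 1.8, 2.7]
grip_width: 0.0084
gripper_force: 50.2
```

```bash
python3 - <<'E'
from h import *
im,d,P,K,T=cap('scene'); h=P[...,2];X,Y=P[...,0],P[...,1]
hsv=cv2.cvtColor(im,cv2.COLOR_BGR2HSV)
c,s=np.cos(np.radians(13.3)),np.sin(np.radians(13.3)); S=[.5619,-.1815]
px=(X-S[0])*c+(Y-S[1])*s; py=-(X-S[0])*s+(Y-S[1])*c
k=(hsv[...,2]<40)&(h>.025)&(h<.13)&(abs(py)<.075)&(px>-.06)&(px<.05)
A=np.c_[py[k],h[k],np.ones(k.sum())]; b=px[k]
for _ in range(4):
    w=np.linalg.lstsq(A,b,rcond=None)[0]; r=b-A@w; g=abs(r)<2*np.median(abs(r))+.001; A,b=A[g],b[g]
print('screen yaw off',np.degrees(np.arctan(-w[0])),'lean',np.degrees(np.arctan(-w[1])),'x at ledge',w[2]+.01*w[1],len(b),'y',np.percentile(A[:,0],[1,99]))
E
python3 rel.py
```

```text
screen yaw off -0.11847271894850393 lean 20.75231412656787 x at ledge 0.0236390367128492 1358 y [-0.05322493  0.04984059]
stand-frame TCP mm [-33.6   8.4 142.7] force [5.9 1.3 2.4] [ 0.3  -1.67 -0.02] 0.0083017544329642 50.16579866409302
sx in tool [-0.     0.939  0.343]
sy in tool [ 1.    -0.001  0.003]
sz in tool [ 0.003  0.343 -0.939]
```

Contact with the backrest is confirmed: lean 20.7°, screen 23.6 mm at the ledge, centred. I'll release gradually.

>>> {"method": "apply_moves", "body": {"linear": [[0,-0.05,-0.02],[0,-0.05,-0.02],[0,-0.05,-0.02],[0,-0.05,-0.02],[0,-0.05,-0.02],[0,-0.05,-0.02],[0,-0.05,-0.02],[0,-0.05,-0.02]], "rot": [[0,0,0],[0,0,0],[0,0,0],[0,0,0],[0,0,0],[0,0,0],[0,0,0],[0,0,0]], "jaw": [0.9,0.88,0.86,0.83,0.8,0.75,0.7,0.65], "grip_force": 20}}

```text
clock: 10.65
eef_pos: [0.5264, -0.1812, 0.1425]
tcp_rot: [0.611, 0.772, 0.137, 0.107]
wrist_force: [0.1, 0.4, 0.8]
grip_width: 0.03
gripper_force: 0.0
```

```bash
python3 - <<'E'
from h import *
im,d,P,K,T=cap('scene'); cv2.imwrite('pics/r1.png',cv2.resize(im[130:280,220:380],None,fx=4,fy=4,interpolation=cv2.INTER_CUBIC))
E
python3 rel.py
```

```text
stand-frame TCP mm [-34.5   8.5 142.5] force [ 0.1  0.5 -0.2] [-0.05  0.25 -0.  ] 0.030193519094862436 0.0
sx in tool [-0.001  0.94   0.342]
sy in tool [ 1.    -0.     0.003]
sz in tool [ 0.003  0.342 -0.94 ]
```

View pics/r1.png

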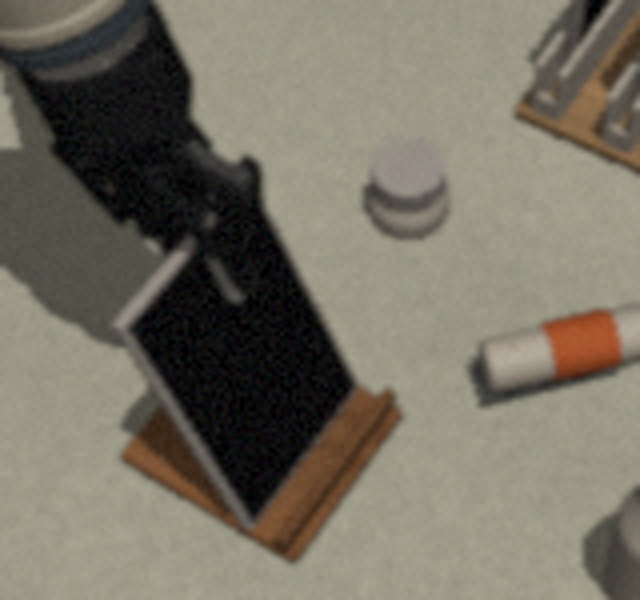

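The tablet rests against the backrest with its foot at (250,525)–(355,390), behind the lip, and the fingers are open and unloaded. I'll retract along the tool axis.

>>> {"method": "apply_moves", "body": {"linear": [[0,0,-1],[0,0,-2.5],[0,0,-4.5],[0,0,-7],[0,0,-10],[0,0,-13],[0,0,-14],[0,0,-14]], "rot": [[0,0,0],[0,0,0],[0,0,0],[0,0,0],[0,0,0],[0,0,0],[0,0,0],[0,0,0]], "jaw": [0.65,0.65,0.65,0.65,0.65,0.65,0.65,0.65]}}

```text
clock: 11.7
eef_pos: [0.4799, -0.1929, 0.2748]
tcp_rot: [0.611, 0.772, 0.137, 0.107]
wrist_force: [0.2, -0.0, -0.5]
grip_width: 0.03
gripper_force: 0.0
```

```bash
python3 - <<'E'
from h import *
im,d,P,K,T=cap('scene'); cv2.imwrite('pics/f1.png',cv2.resize(im[60:310,180:500],None,fx=2,fy=2))
E
```

```text
(no output)
```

View pics/f1.png

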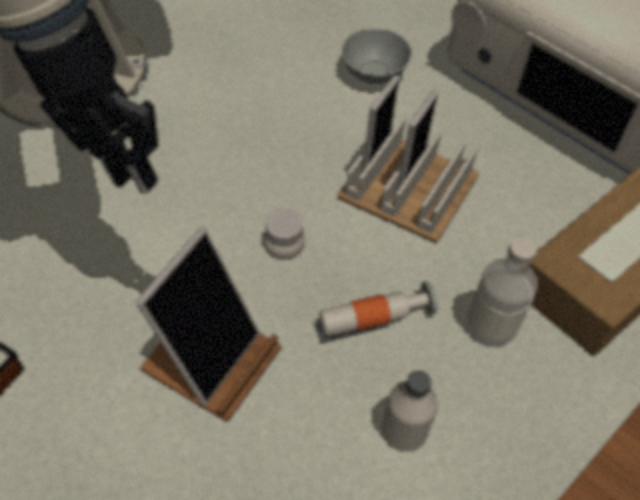

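The tablet leans stably in the stand around (200,315), the phones are in their slots and the gripper is clear at (140,170). Handing in.

```bash
python3 -c "
from workcell import bot
print(bot.hand_in())"
```

```text
the job is handed in; nothing more can be done
None
```

The tablet is leaning in the stand, roughly centred behind the lip with its screen facing out; the phones and everything else look unmoved, and I handed the job in at about 12 s on the robot's clock (no verdict was returned).

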